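# Press the tea canister's lid home

### The arm

A 7-joint arm with a two-finger parallel gripper is mounted at the origin on the work surface. World frame = base frame: x ahead of the robot, y to its left, z up, the work surface at z = 0. Lengths are in m, angles in rad, forces in N, time in s.
With the tool pointing down it reaches from about 0.4 to 0.85 m from the base axis. Payload 4.4 kg.
Tool frame: the origin (TCP) lies midway between the tips of the shut fingers; the grasp point (between the pads) lies 19 mm behind it; z points along the fingers, y is the line along which they close (so a half turn about z gives the same grasp; the last joint's range is limited). The gripper opens to 94 mm and grips with 3 to 60 N. Pads are 16 mm wide; open, the fingers measure 119 mm over their backs; the gripper's body (75 mm by 177 mm) begins 78 mm behind the grasp point.
Start: joints at [1.06, 0.628, 0.038, 1.517, -0.027, 0.996, -0.02], TCP at [0.28, -0.587, 0.205] pointing down, gripper open.
Joint ranges: [-3.06, 3.06], [-0.37, 2.12], [-1.25, 1.32], [0.18, 2.47], [-1.1, 4.24], [0.23, 1.98], [-2.94, 2.94]. Speed limits (rad/s): [2.57, 2.57, 3.14, 3.14, 3.14, 3.14, 3.14].

### API

Orientations are given as a 3x3 rotation matrix whose columns are the frame's x, y, z axes.
In Python, from rig import bot, vision gives the robot as it stands.
- The arm moves only by the tool servo_tool, never from a script. Its argument "motion" is a list that holds one entry, the list of rows, each a list of 7 numbers: the closure, from 0 (fully open) to 1 (shut), then the shift along the tool's x, y, z in mm, then the turn, a rotation vector about the tool's x, y, z in degrees. In form: [[[fingers, tx, ty, tz, ax, ay, az], ...]]. A call has 1 to 10 rows; each row shifts and turns the commanded pose from where the row before left it, along the tool's axes as they then stand; what a row does not reach is not made up. A row lasts 1/8 s, in which the tool goes at most 62.5 mm and 10.7 degrees, less where a joint would pass 70% of its speed; a pose out of reach is approached as far as the arm can. A call is refused whole if a number of a shift passes 62.5 or a number of a turn 10.7, either way. A call with a gripper value outside its range is refused whole. The fingers move at their own pace and stop on an object; the grip force is fixed at half the most. Time passes only in rows, so rows that do not move let the fingers close. It gives the time, the measured TCP pose, the force, the opening and the grip force at its end, in the units of the state.
- bot.observe(): the state, without advancing time (a new reading comes with each control period).
- vision.get_image(name): name is "scene" or "top"; returns the picture (480x640x3 uint8, red, green, blue); there is no depth.
- vision.calibration(name): a dict with "fx", "fy", "cx", "cy" (pixels), "xyz" and "orientation" of the camera in the world. Camera axes: x right, y up, looking along -z (the intrinsics and any distortion apply to the point x, -y, -z); pixel columns grow to the right and rows downward; lengths in m; the calibration is good to about 2 mm. A picture is of the moment at which its call begins. calibration takes no time and is no camera call.
- bot.finish_job(): hands the job in; it is judged then, once.
The state is a dict: "clock": time; "joint_pos": joint angles; "qvel": joint speeds; "joint_torque": joint torques, N m; "ee_pos": TCP position; "orientation": TCP orientation; "force": force on the tool from outside, world axes, zero at the start; "torque": the same for the moment, N m; "grip_width": opening from 0.0 (shut) to 1.0 (fully open); "finger_force": force on a finger pad.
Only numpy, scipy, OpenCV 4.12 (cv2) and the standard library are available. Lean on these libraries where they do the work, as an engineer would, in place of code of your own. Each camera call takes 0.05 s, during which the arm holds its last target. There are 200 camera calls.

### The job

The lid of the tea canister (the aluminium one with the green band and green disc on its lid) has been left standing up on its neck. With the fingertips on the green disc in the middle of the lid, press it gently straight down until it is fully home, then draw the hand away, leaving the canister standing where it is: do not grip, lift or shove it. Touch nothing else: the orange coffee canister's lid stays up and the drawer stays ajar.

Things in the scene. Friction and masses are not known exactly. Their poses are not given: they have to be found in the camera images.
- tea: the tea canister: closed round aluminium canister, 80 mm diameter, standing loose on the ledge, with a green band round it and a green disc on its lid. Origin: centre of its underside, z up. Body 85 mm tall; the lid (80 mm diameter, 26 mm tall, flat top) slides straight down on a neck above it. About 0.3 kg.
- tea_lid (a joint): how far the tea canister's lid has been pressed down, m: 0 = standing 14 mm proud, 0.014 = fully home against a hard stop. It starts between 0 and 0.006. Sliding it takes about 5 N downwards (a little more when pressed fast), it does not spring back, and it stays where it is left.
- tea_lid_top (a point): centre of the flat top of the tea canister's lid, the place to press (52 mm green disc). It is 126 mm above the canister's underside at joint value 0 and 112 mm above it when fully home.
- coffee: the coffee canister, same make as the tea canister: closed round aluminium canister, 80 mm diameter, standing loose on the ledge, with an orange band round it and an orange disc on its lid. Origin: centre of its underside, z up. Body 85 mm tall; the lid (80 mm diameter, 26 mm tall, flat top) slides straight down on a neck above it. To be left alone.
- coffee_lid (a joint): the same for the coffee canister's lid; starts between 0 and 0.006 and is to stay up.
- spice_box: red plastic spice box with a red twist cap, 70 x 70 mm, 107 mm tall with the cap, loose on the ledge. Origin: centre of its underside, z up. To be left alone.
- jar: clear glass jar with a steel lid, 68 mm diameter, 100 mm tall, loose on the ledge. Origin: centre of its underside, z up. To be left alone.
- pestle: dark wooden pestle, 150 mm long, 40 mm thick at its head, lying on the left end of the ledge. Origin: middle of its underside; x runs along it to the head. To be left alone.
- lid_rack: steel rack holding three pan lids on edge, 140 x 110 mm, 120 mm tall, on the right end of the ledge. Origin: centre of its underside. To be left alone.
- ledge: fixed teak-veneer ledge on the counter, 280 mm deep (its x) by 960 mm wide (its y), its top 120 mm above the counter. Origin: centre of its footprint on the counter. The canisters, box, jar, pestle and rack stand on it.
- drawer_knob (a point): tip of the knob of the drawer under the ledge's left half, which stands 20 to 50 mm open towards the robot; 53 mm above the counter. To be left alone.

How it is judged:
By the outcome, as a careful person would: the job done as asked, in the order asked, and still so for the second after the job is handed in, with the robot touching nothing.
It also fails if it takes over 32 s, if anything falls off the work surface, if the arm or the gripper's body presses on something with over 40 N, if the wrist force passes 120 N, or if a joint passes its speed limit or range.

## Working session

There is one attempt and no reset: what is moved stays moved. The work goes in short steps, Python scripts to look and compute and a tool call to move; the robot and the scene stay as the last step left them, time stands still between calls to the robot, and variables do not carry over. Pictures are saved under pics/ and viewed, at most 10 in all, crops included, and the job is handed in when it is done.

Besides the shell and the picture viewer there is one more tool, called after "Emit:" as a command line: name --argument value ..., lists and objects as JSON in quotes. servo_tool: Moves the arm, as the interface text tells. Its arguments: {"type":"object","properties":{"motion":{"type":"array"}},"required":["motion"]}

```bash
mkdir -p pics; python3 - <<'E'
from rig import bot, vision
import cv2
for n in("scene","top"):
    cv2.imwrite(f"pics/{n}0.png",vision.get_image(n)[:,:,::-1]); print(n,vision.calibration(n))
s=bot.observe();print(s)
E
```

```text
scene {'fx': 498.57568025888025, 'fy': 498.57568025888025, 'cx': 322.3073242621686, 'cy': 244.48073914181973, 'xyz': array([ 0.98672771, -0.41534534,  1.17876398]), 'orientation': array([[ 0.68037733, -0.63104259,  0.37265527],
       [ 0.73284836,  0.58273728, -0.35121297],
       [ 0.00447022,  0.51205714,  0.85893975]])}
top {'fx': 500.67074005046464, 'fy': 500.67074005046464, 'cx': 320.54034475636945, 'cy': 244.6383318188124, 'xyz': array([ 0.29881446, -0.0048575 ,  1.38956975]), 'orientation': array([[ 0.01273621,  0.9842271 , -0.17645056],
       [-0.99987118,  0.01081195, -0.01186258],
       [-0.0097677 ,  0.17657891,  0.98423802]])}
{'clock': 0.1, 'joint_pos': array([ 1.06018782,  0.62920142,  0.03845762,  1.51822941, -0.0269874 ,
        0.99634692, -0.01999318]), 'qvel': array([ 0.00164886, -0.00166169,  0.00105217, -0.00010132, -0.00059521,
       -0.00015519, -0.00194934]), 'joint_torque': array([ 3.31680203e-03, -5.50789511e+01,  1.14684552e+00, -1.87118483e+01,
       -5.23534580e-02,  1.91834889e-02,  4.84281168e-05]), 'ee_pos': array([ 0.27944794, -0.58620714,  0.20469252]), 'orientation': array([[ 9.02691281e-01,  4.30288154e-01, -7.45572085e-04],
       [ 4.30288799e-01, -9.02690051e-01,  1.49078586e-03],
       [-3.15530083e-05, -1.66653071e-03, -9.99998611e-01]]), 'force': array([-0.13844631, -0.12954187,  0.44072202]), 'torque': array([ 0.01955493, -0.03238944,  0.02144657]), 'finger_force': 0.0, 'grip_width': 1.00101210821251}
```

View pics/scene0.png

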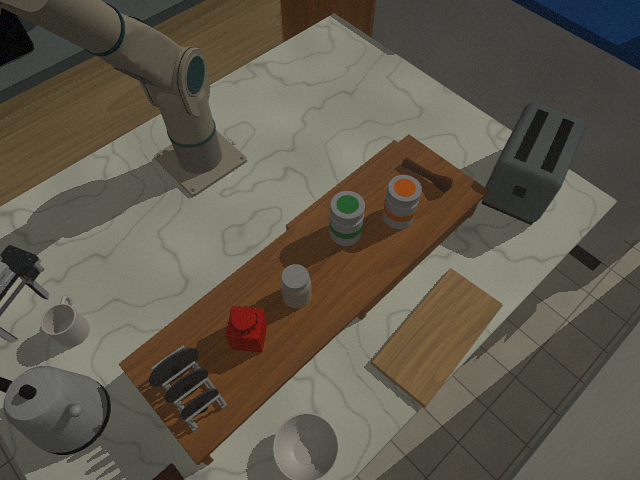

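View pics/top0.png

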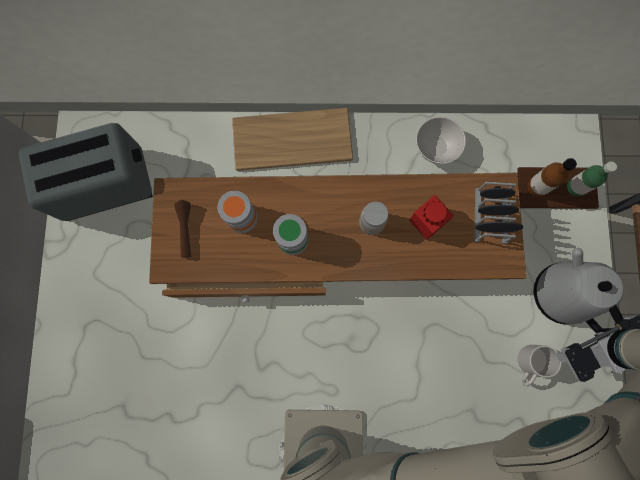

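The scene picture shows the tea canister's green disc at about (347,204) and the orange one at (404,187). In the top picture they are at (290,230) and (235,207). The gripper is at the lower right, near a mug and the kettle. Next I'll triangulate the disc centres from both views.

```bash
cat > h.py <<'E'
from rig import bot, vision
import cv2, numpy as np
from scipy.spatial.transform import Rotation as R
def disc(n,img,hue,seed):
    hsv=cv2.cvtColor(img,cv2.COLOR_RGB2HSV)
    m=cv2.inRange(hsv,(hue[0],110,60),(hue[1],255,255))
    k,l,st,c=cv2.connectedComponentsWithStats(m)
    ok=[i for i in range(1,k) if st[i,4]>60]
    i=min(ok,key=lambda i:np.hypot(*(c[i]-seed)))
    return c[i],st[i]
def P(n):
    c=vision.calibration(n); Rc=c["orientation"]@np.diag([1,-1,-1])
    K=np.array([[c["fx"],0,c["cx"]],[0,c["fy"],c["cy"]],[0,0,1]])
    return K@np.c_[Rc.T,-Rc.T@c["xyz"]]
def tri(hue,seeds,imgs):
    px=[]
    for n in("scene","top"):
        p,st=disc(n,imgs[n],hue,seeds[n]);px.append(p);print(n,p.round(1),st)
    X=cv2.triangulatePoints(P("scene"),P("top"),px[0].reshape(2,1),px[1].reshape(2,1));X=(X[:3]/X[3]).ravel()
    for n,p in zip(("scene","top"),px):
        q=P(n)@np.r_[X,1];print("reproj err",(q[:2]/q[2]-p).round(2))
    return X
G=((45,85),{"scene":(347,204),"top":(290,230)}); O=((5,18),{"scene":(404,187),"top":(235,207)})
def grab(): return {n:vision.get_image(n) for n in("scene","top")}
E
python3 - <<'E'
from h import *
im=grab()
g=tri(*G,im);o=tri(*O,im);print("tea",g.round(4),"coffee",o.round(4))
s=bot.observe();Rt=s["orientation"];d=g-s["ee_pos"];print(s["ee_pos"],"tool-frame delta mm",(Rt.T@d*1000).round(1))
E
```

```text
scene [347.2 203.9] [337 195  22  18 305]
top [289.1 229.9] [279 220  21  21 348]
reproj err [-0.18  0.04]
reproj err [-0.14 -0.1 ]
scene [404.4 187.2] [394 179  22  18 313]
top [233.5 206.1] [223 196  22  21 367]
reproj err [-0.15  0.04]
reproj err [-0.12 -0.1 ]
tea [0.5391 0.0834 0.2417] coffee [0.5955 0.2166 0.2404]
[ 0.27953274 -0.58640683  0.20492152] tool-frame delta mm [ 522.5 -493.   -36.2]
```

Emit:
servo_tool --motion '[[[1,0,0,-30,0,0,0],[1,0,0,-40,0,0,0],[1,0,0,-40,0,0,0],[1,0,0,-30,0,0,0],[1,20,-19,0,0,0,0],[1,35,-33,0,0,0,0],[1,35,-33,0,0,0,0],[1,35,-33,0,0,0,0],[1,35,-33,0,0,0,0],[1,35,-33,0,0,0,0]]]'

```text
clock: 1.45
ee_pos: [0.3769, -0.3351, 0.3454]
orientation: [[0.903, 0.43, 0.0], [0.43, -0.903, 0.0], [0.0, 0.0, -1.0]]
force: [0.5, -0.1, -0.2]
grip_width: 0.004
finger_force: 0.0
```

Emit:
servo_tool --motion '[[[1,35,-33,0,0,0,0],[1,35,-33,0,0,0,0],[1,35,-33,0,0,0,0],[1,35,-33,0,0,0,0],[1,35,-33,0,0,0,0],[1,35,-33,0,0,0,0],[1,35,-33,0,0,0,0],[1,35,-33,0,0,0,0],[1,30,-28,10,0,0,0],[1,17,-16,20,0,0,0]]]'

```text
clock: 2.7
ee_pos: [0.5401, 0.0847, 0.3156]
orientation: [[0.902, 0.433, 0.002], [0.433, -0.902, 0.001], [0.002, -0.0, -1.0]]
force: [-0.4, 0.2, -1.6]
grip_width: 0.005
finger_force: 0.0
```

Emit:
servo_tool --motion '[[[1,-1.5,0.7,10,0,0,0],[1,0,0,15,0,0,0],[1,0,0,15,0,0,0],[1,0,0,10,0,0,0],[1,0,0,5,0,0,0],[1,0,0,0,0,0,0]]]'

```text
clock: 3.45
ee_pos: [0.5381, 0.0805, 0.2603]
orientation: [[0.903, 0.43, -0.0], [0.43, -0.903, -0.0], [-0.0, -0.0, -1.0]]
force: [0.5, -0.1, 0.1]
grip_width: 0.003
finger_force: 0.0
```

```bash
python3 - <<'E'
from h import *
im=grab()
a=im["scene"][150:270,280:440];b=im["top"][160:280,200:360]
cv2.imwrite("pics/c1.png",cv2.resize(np.hstack([a,b])[:,:,::-1],(800,300),interpolation=cv2.INTER_CUBIC))
print(bot.observe()["ee_pos"],bot.observe()["force"])
E
```

```text
[0.53851377 0.08075128 0.26086806] [-0.72799779 -0.24810725  0.5866099 ]
```

View pics/c1.png

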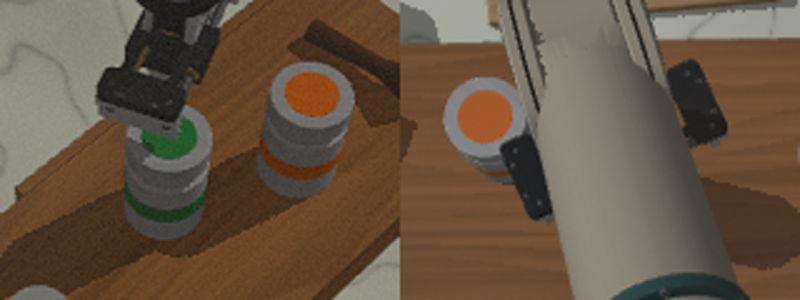

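The left crop shows the shut fingertips just above the green disc at about (165,130). The right crop shows the gripper body well above everything. I'll nudge to centre the tips, then creep down.

Emit:
servo_tool --motion '[[[1,2,-2,2,0,0,0],[1,0,0,3,0,0,0],[1,0,0,3,0,0,0],[1,0,0,3,0,0,0],[1,0,0,2,0,0,0],[1,0,0,1,0,0,0],[1,0,0,0,0,0,0]]]'

```text
clock: 4.42
ee_pos: [0.5391, 0.0833, 0.2465]
orientation: [[0.903, 0.43, -0.0], [0.43, -0.903, 0.0], [-0.0, -0.0, -1.0]]
force: [-0.6, -0.3, 0.0]
grip_width: 0.002
finger_force: 0.0
```

Emit:
servo_tool --motion '[[[1,0,0,1,0,0,0],[1,0,0,1,0,0,0],[1,0,0,1,0,0,0],[1,0,0,1,0,0,0],[1,0,0,0,0,0,0]]]'

```text
clock: 5.05
ee_pos: [0.539, 0.0834, 0.2424]
orientation: [[0.903, 0.43, -0.0], [0.43, -0.903, 0.0], [-0.0, -0.0, -1.0]]
force: [0.8, 0.4, 0.3]
grip_width: 0.009
finger_force: 0.0
```

Emit:
servo_tool --motion '[[[1,0,0,1,0,0,0],[1,0,0,1,0,0,0],[1,0,0,1,0,0,0]]]'

```text
clock: 5.42
ee_pos: [0.5393, 0.0834, 0.2399]
orientation: [[0.903, 0.43, 0.001], [0.43, -0.903, 0.0], [0.001, 0.0, -1.0]]
force: [-0.1, -0.6, 4.5]
grip_width: 0.003
finger_force: 2.4
```

Emit:
servo_tool --motion '[[[1,0,0,1,0,0,0],[1,0,0,1,0,0,0],[1,0,0,1,0,0,0]]]'

```text
clock: 5.8
ee_pos: [0.5393, 0.0834, 0.2365]
orientation: [[0.903, 0.43, 0.0], [0.43, -0.903, 0.0], [0.0, 0.0, -1.0]]
force: [-0.7, -1.6, 4.8]
grip_width: 0.003
finger_force: 2.4
```

Contact at about 5 N, and the lid is sliding. The expected stop is around z = 0.232.

Emit:
servo_tool --motion '[[[1,0,0,1,0,0,0],[1,0,0,1,0,0,0],[1,0,0,1,0,0,0],[1,0,0,0,0,0,0]]]'

```text
clock: 6.3
ee_pos: [0.5392, 0.0834, 0.2333]
orientation: [[0.903, 0.43, 0.0], [0.43, -0.903, 0.0], [0.0, -0.0, -1.0]]
force: [-0.7, 0.5, 3.0]
grip_width: 0.008
finger_force: 1.6
```

Emit:
servo_tool --motion '[[[1,0,0,1,0,0,0],[1,0,0,0,0,0,0]]]'

```text
clock: 6.55
ee_pos: [0.5392, 0.0834, 0.2324]
orientation: [[0.903, 0.43, 0.0], [0.43, -0.903, 0.0], [0.0, 0.0, -1.0]]
force: [-0.2, -0.2, 2.9]
grip_width: 0.007
finger_force: 1.8
```

Emit:
servo_tool --motion '[[[1,0,0,1,0,0,0],[1,0,0,0,0,0,0]]]'

```text
clock: 6.8
ee_pos: [0.5393, 0.0834, 0.2322]
orientation: [[0.903, 0.43, 0.001], [0.43, -0.903, 0.0], [0.001, 0.0, -1.0]]
force: [-1.4, -0.2, 8.9]
grip_width: 0.004
finger_force: 4.5
```

Emit:
servo_tool --motion '[[[1,0,0,1,0,0,0],[1,0,0,0,0,0,0],[1,0,0,0,0,0,0]]]'

```text
clock: 7.18
ee_pos: [0.5393, 0.0834, 0.2321]
orientation: [[0.903, 0.43, 0.001], [0.43, -0.903, -0.0], [0.001, 0.001, -1.0]]
force: [-3.2, -0.5, 14.9]
grip_width: 0.003
finger_force: 7.5
```

The force rises to 15 N with no more travel at z = 0.232, so the lid is on its hard stop. Now I'll withdraw straight up, then back clear of the canister to look.

Emit:
servo_tool --motion '[[[1,0,0,-3,0,0,0],[1,0,0,-5,0,0,0],[1,0,0,-15,0,0,0],[1,0,0,-30,0,0,0],[1,0,0,-40,0,0,0],[1,-15,15,-20,0,0,0],[1,-35,33,0,0,0,0],[1,-35,33,0,0,0,0],[1,-35,33,0,0,0,0],[1,-35,33,0,0,0,0]]]'

```text
clock: 8.43
ee_pos: [0.4619, -0.1174, 0.3443]
orientation: [[0.903, 0.43, 0.001], [0.43, -0.903, -0.0], [0.001, 0.001, -1.0]]
force: [0.3, -0.8, -1.2]
grip_width: 0.007
finger_force: 0.0
```

Emit:
servo_tool --motion '[[[1,-35,33,0,0,0,0],[1,-35,33,0,0,0,0],[1,-20,19,0,0,0,0],[1,0,0,0,0,0,0],[1,0,0,0,0,0,0]]]'

```text
clock: 9.05
ee_pos: [0.4184, -0.2303, 0.3438]
orientation: [[0.902, 0.431, 0.001], [0.431, -0.902, 0.001], [0.001, -0.0, -1.0]]
force: [-0.7, 0.7, 0.3]
grip_width: 0.005
finger_force: 0.0
```

```bash
python3 - <<'E'
from h import *
im=grab()
g=tri(*G,im);o=tri(*O,im);print("tea",g.round(4),"coffee",o.round(4))
cv2.imwrite("pics/s2.png",im["scene"][:,:,::-1])
s=bot.observe();print(s["clock"],s["ee_pos"],s["force"])
E
```

```text
scene [347.  206.4] [337 198  21  18 303]
top [289.5 230.6] [279 221  22  21 341]
reproj err [-0.2   0.05]
reproj err [-0.17 -0.12]
scene [404.4 187.2] [394 179  22  18 314]
top [233.5 206.1] [223 196  22  21 367]
reproj err [-0.17  0.05]
reproj err [-0.14 -0.11]
tea [0.5394 0.0832 0.2323] coffee [0.5955 0.2167 0.2404]
9.15 [ 0.41851223 -0.22995896  0.34368309] [-0.19994685  0.71643972  0.26517808]
```

View pics/s2.png

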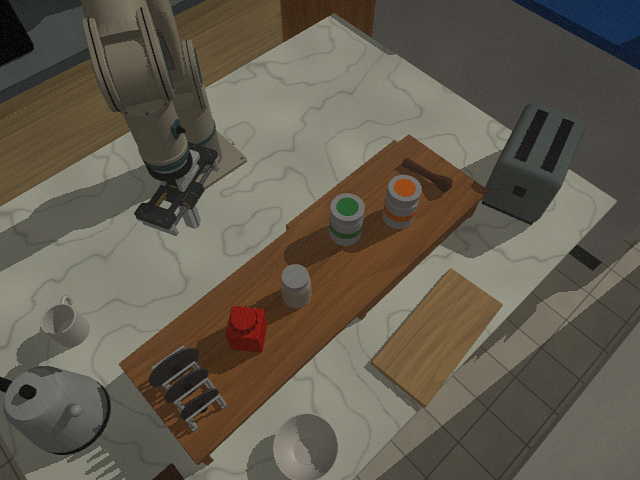

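The picture shows the tea lid down, with its disc at (347,206) and its top at z = 0.232. The canister stands where it was, and the coffee canister at (404,187) is unchanged. The arm is clear of everything, so I'm handing the job in.

```bash
python3 -c "
from rig import bot
print(bot.finish_job())"
```

```text
the job is handed in; nothing more can be done
None
```

The tea canister's lid is pressed fully home against its stop, with the canister still in place, the coffee lid still up, and the hand drawn clear; the job was handed in at about 9 s.

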